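# Load a sediment core into the spring cradle

### The job

Take the sediment core out of the steel tray, where it lies tight along one wall so that it has to be rolled clear before it can be gripped, and clamp it lengthwise in the spring cradle: resting on the white bed between the side cheeks, one end against the fixed aluminium head, the other holding back the red spring jaw. The core is brittle: press, push and set it down gently, never drive the red jaw to the end of its travel, and leave the other things on the bench where they are.

Things in the scene. Friction and masses are not known exactly. Their poses are not given: they have to be found in the camera images.
- core: Rigid round core, 140 mm long, 40 mm diameter, 0.2 to 0.35 kg, brown bands, an orange cap on each end (ends alike). Origin at its centre, x along its axis; y and z turn as it rolls. It rolls freely. Starts on the tray floor, parallel to and 0.5 mm from the tray's local +y wall: no finger fits between.
- tray: Open steel tray fixed to the bench, inside 210 mm (local x) by 170 mm (local y), walls 4 mm thick, 40 mm high above the bench, floor 3 mm thick. Origin at the centre of its underside, z up. The core starts along the +y wall (inner face at local y = +85 mm), its top 3 mm above that wall.
- cradle: Spring cradle fixed to the bench. Origin on the bench, local x along the channel, z up. Blue base 300 (x from -140 to +160) by 100 by 12 mm. White flat bed 24 mm wide, top at z = 24 mm, x = -75 to +125 mm: a core on it rolls off sideways unless its ends are caged. Aluminium head at the -x end, red jaw facing it from the +x side, grey end block 56 mm high beyond.
- head_face (a point): Middle of the top edge of the fixed aluminium head's inner face: cradle x = -75, y = 0, z = 52 mm (28 mm above the bed). The plate is 12 mm thick, 68 mm wide. Two cheeks, 18 mm long, reach from it towards the middle, inner faces at y = +-25 mm, outer +-33 mm, tops at z = 52 mm.
- tail_face (a point): Middle of the top edge of the red jaw's face; moves with the jaw. Same height, plate and cheeks as the head, mirrored, so a core held level cannot push the jaw back while above the head: its jaw-side end must go in first, tilted down.
- seat (a point): Where the core's centre must end: in the cradle frame x = -5, y = 0, z = 44 mm; same axes as the cradle.
- tail (a joint): Travel of the red spring jaw along cradle +x, in m. At 0 (free) its face is at cradle x = +53 mm, 128 mm from the head, 12 mm less than the core is long; range 0 to 0.040, end of travel at 0.040. The spring pushes it towards the head with 3.6 N at 0 rising by 0.2 N per mm. With the core clamped it reads 0.012.
- sprayer: Clear bottle, 64 mm diameter, 150 mm tall, standing; origin under its centre. To be left alone.
- pencup: Dark cup of brushes and pens, 76 mm diameter, 100 mm tall (about 170 mm with the brushes); origin under its centre. To be left alone.
- fossil: Fossil on a white dish 110 by 90 mm, 42 mm tall; origin under its centre. To be left alone.
Not all that is in view belongs to the job. Of the things that look like the core, the smallest one is meant.

How it is judged:
By the outcome, as a careful person would: the job done as asked, in the order asked, and still so for the second after the job is handed in, with the robot touching nothing.
It also fails if it takes over 64 s, if anything falls off the work surface, if the arm or the gripper's body presses on something with over 40 N, if the wrist force passes 120 N, or if a joint passes its speed limit or range.

### The arm

A 7-joint arm with a two-finger parallel gripper is mounted at the origin on the work surface. World frame = base frame: x ahead of the robot, y to its left, z up, the work surface at z = 0. Lengths are in m, angles in degrees, forces in N, time in s.
With the tool pointing down it reaches from about 0.4 to 0.875 m from the base axis. Payload 19.3 kg.
Tool frame: the origin (TCP) lies midway between the tips of the shut fingers; the grasp point (between the pads) lies env.grasp_offset behind it (env.grasp_offset is the distance from the TCP to the grasp point, in m); z points along the fingers, y is the line along which they close (so a half turn about z gives the same grasp; the last joint's range is limited). The gripper opens to 85 mm and grips with 20 to 120 N. Pads are 22 mm wide; open, the fingers measure 114 mm over their backs; the gripper's body (76 mm by 85 mm) begins 54 mm behind the grasp point. The pads swing forward as they close: fully open they stand 13 mm farther back than shut.
Start: joints at [71.093, 29.874, -2.08, 91.645, 1.215, 58.505, -6.463], TCP at [0.161, -0.604, 0.231] pointing down, gripper open.
Joint ranges: [-166.77, 166.77], [-17.47, 122.26], [-85.68, 81.53], [9.62, 139.38], [-72.42, 252.41], [9.2, 110.78], [-144.41, 144.41]. Speed limits (degrees/s): [108.29, 108.29, 136.94, 136.94, 172.46, 172.46, 172.46].

### API

Orientations are given as [roll, pitch, yaw] about the fixed x, y, z axes, in that order (R = Rz(yaw) Ry(pitch) Rx(roll)).
In Python, from bench import env gives the robot as it stands. Calls block until the motion is done:
- env.reach(position, orientation): joint-space move of the TCP to a pose.
- env.line_to(position, attitude=None, rate=0.15): straight line of the TCP; attitude=None keeps the orientation; rate is the mean speed in m/s.
- env.set_joints(angles): joint-space move.
- env.command_gripper(opening, grip_force=None): finger opening in m; grip_force is the grip in N (None keeps the last); returns when the fingers have stopped.
- env.pause(seconds).
- env.solve_ik(position, orientation): joint angles nearest the present ones, or None.
- env.get_obs(): the state.
- env.snapshot(name): name is "scene" or "top"; returns a dict with "color" (420x560x3 uint8, blue, green, red), "z_map" (420x560 float32, m along the optical axis (not along the pixel's ray), 0 where there is no reading), "intrinsics" (3x3 intrinsics, pixels), "world_from_camera" (4x4, takes a point from camera to world coordinates). Camera axes: x right, y up, looking along -z (the intrinsics and any distortion apply to the point x, -y, -z); pixel columns grow to the right and rows downward; lengths in m; the calibration is good to about 2 mm. A picture is of the moment at which its call begins.
A pose or a line that the arm cannot do raises env.Unreachable and nothing moves.
- env.close_job(): hands the job in; it is judged then, once.
The state is a dict: "t": time; "qpos": joint angles; "qd": joint speeds; "joint_efforts": joint torques, N m; "tool_pos": TCP position; "orientation": TCP orientation; "contact_force": force on the tool from outside, world axes, zero at the start; "wrist_torque": the same for the moment, N m; "opening": finger opening in m; "grasp_force": force on a finger pad.
Only numpy, scipy, OpenCV 4.12 (cv2) and the standard library are available. Lean on these libraries where they do the work, as an engineer would, in place of code of your own. Each camera call takes 0.05 s, during which the arm holds its last target. There are 200 camera calls.

## Working session

There is one attempt and no reset: what is moved stays moved. The work goes in short steps, each a Python script; the robot and the scene stay as the last script left them, time stands still between calls to the robot, and variables do not carry over. Pictures are saved under pics/ and viewed, at most 10 in all, crops included, and the job is handed in when it is done.

```bash
ls; mkdir -p pics; python3 - <<'E'
from bench import env
import cv2,numpy as np
for n in("scene","top"):
    s=env.snapshot(n);cv2.imwrite(f"pics/{n}0.png",s["color"]);np.savez(f"{n}0.npz",**s)
    print(s["intrinsics"],s["world_from_camera"],[k for k in s])
print(env.get_obs(),env.grasp_offset)
E
```

```text
pics
[[400.05793893   0.         275.29545378]
 [  0.         400.05793893 209.07937584]
 [  0.           0.           1.        ]] [[ 3.76667296e-01 -5.37285853e-01  7.54616234e-01  1.27127680e+00]
 [ 9.26347796e-01  2.17388405e-01 -3.07606959e-01 -3.65004611e-01]
 [ 1.22804819e-03  8.14902567e-01  5.79596669e-01  6.10209450e-01]
 [ 0.00000000e+00  0.00000000e+00  0.00000000e+00  1.00000000e+00]] ['color', 'z_map', 'intrinsics', 'world_from_camera']
[[399.88106767   0.         277.65767177]
 [  0.         399.88106767 205.50362893]
 [  0.           0.           1.        ]] [[-0.015411    0.98218003 -0.18730963  0.3229178 ]
 [-0.99983067 -0.01702146 -0.00699241 -0.06826769]
 [-0.01005609  0.18717015  0.98227604  1.12947532]
 [ 0.          0.          0.          1.        ]] ['color', 'z_map', 'intrinsics', 'world_from_camera']
{'t': 0.1, 'qpos': array([71.09309187, 29.90581323, -2.08112449, 91.66903574,  1.21476689,
       58.5065817 , -6.46276623]), 'qd': array([-0.01726588, -0.11622418,  0.03555205, -0.20116226, -0.11396863,
        0.01435096, -0.08311302]), 'joint_efforts': array([ 2.65675269e-03, -9.28504872e+01,  1.98412187e+00, -3.70536447e+01,
        1.82776758e-02,  5.44295472e-03,  1.39216181e-04]), 'tool_pos': array([ 0.16043347, -0.60374614,  0.23079182]), 'orientation': array([-1.79940795e+02,  4.41839298e-03,  1.48840941e+01]), 'contact_force': array([-0.28784137, -0.69403286, -1.4213366 ]), 'wrist_torque': array([-0.01271209, -0.04959047, -0.02621455]), 'grasp_force': 0.0, 'opening': 0.0855865321899211} 0.0187
```

View pics/top0.png

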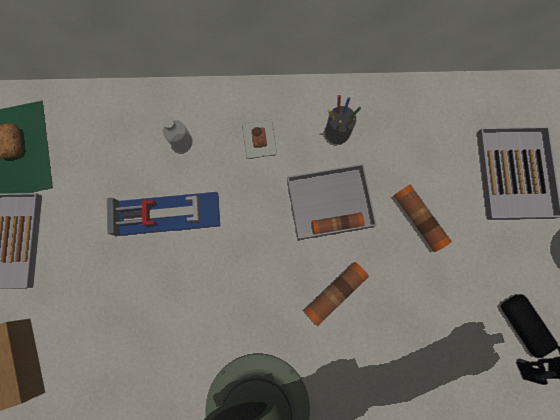

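View pics/scene0.png

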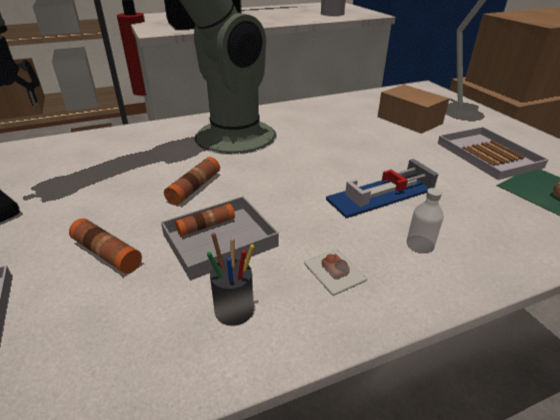

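The top view shows the core at (338,223) against the robot-side wall of the tray, whose centre is about (331,203). The cradle is at (163,214), with its head at (197,208), the red jaw at (147,212) and the end block at (111,216). The two larger cores outside the tray are decoys.

```bash
cat > h.py <<'E'
import numpy as np, cv2
def cloud(s):
    z=s["z_map"].astype(float);K=s["intrinsics"];v,u=np.indices(z.shape)
    p=np.stack([(u-K[0,2])/K[0,0]*z,-(v-K[1,2])/K[1,1]*z,-z,np.ones_like(z)],-1)
    w=(p@s["world_from_camera"].T)[...,:3]; w[z==0]=np.nan
    return w
def hsv(s): return cv2.cvtColor(s["color"],cv2.COLOR_BGR2HSV).astype(int)
def rect(p):
    c,sz,a=cv2.minAreaRect((p[:,:2]*1000).astype(np.float32)); return np.round(c,1),np.round(sz,1),round(a,2)
def box(w,x0,x1,y0,y1,z0,z1):
    return (w[...,0]>x0)&(w[...,0]<x1)&(w[...,1]>y0)&(w[...,1]<y1)&(w[...,2]>z0)&(w[...,2]<z1)
E
python3 - <<'E'
from h import *
for n in("top","scene"):
    s=dict(np.load(n+"0.npz"));w=cloud(s);H=hsv(s);h,S,V=H[...,0],H[...,1],H[...,2]
    if n=="top": print("pix",w[203,331],w[223,338],w[214,163],w[208,197])
    b=box(w,.35,.8,-.5,.5,-.02,.005)&(S<60); print(n,"table z",np.nanmedian(w[b][:,2]))
    m=(h>100)&(h<130)&(S>120)&box(w,.3,.75,-.1,.5,-.02,.03)
    m=cv2.erode(cv2.morphologyEx(m.astype(np.uint8),cv2.MORPH_OPEN,np.ones((3,3))),np.ones((1,1)))>0
    print("blue",m.sum(),rect(w[m]),np.median(w[m][:,2]))
    m=((h<8)|(h>172))&(S>150)&box(w,.3,.75,-.1,.5,.02,.08)
    print("red",m.sum(),rect(w[m]),w[m].mean(0),w[m].max(0))
    m=(S<60)&box(w,.4,.75,-.35,-.02,.022,.05)
    m=cv2.morphologyEx(m.astype(np.uint8),cv2.MORPH_CLOSE,np.ones((3,3)))>0
    m&=np.isfinite(w[...,2])
    print("tray",m.sum(),rect(w[m]),np.percentile(w[m][:,2],[50,95]))
    m=(h<22)&(S>90)&box(w,.4,.75,-.35,-.02,.012,.06)
    k,l,st,c=cv2.connectedComponentsWithStats(m.astype(np.uint8))
    for i in range(1,k):
        if st[i,4]>60: q=w[l==i];print("core",st[i],c[i].round(),rect(q),np.percentile(q[:,2],[50,98]))
E
```

```text
pix [ 0.54285491 -0.21361109  0.00056937] [ 0.47818735 -0.22477068  0.04486932] [0.51471836 0.26180451 0.02558296] [0.52501102 0.16067322 0.05322999]
top table z 0.0010811904955309037
blue 1708 (array([519.4, 249.8]), array([ 97.4, 280.8]), 4.41) 0.012986504421945044
red 146 (array([516.1, 298.4]), array([66.2, 30.6]), 5.21) [0.51478576 0.30222471 0.05246964] [0.54999549 0.31373442 0.05739439]
tray 800 (array([ 600. , -199.8]), array([294. , 218.9]), 8.8) [0.03910738 0.04451586]
core [312 213  52  21 666] [338. 223.] (array([ 479.9, -225.3]), array([ 37.8, 140.2]), 8.29) [0.0416238  0.04706519]
scene table z -0.0016937930802695123
blue 1168 (array([524.9, 247.7]), array([ 98.7, 286.3]), 4.39) 0.009597824584867964
red 265 (array([519.2, 313.3]), array([70.1, 71. ]), 2.61) [0.52237907 0.29587739 0.04120233] [0.55498416 0.34825048 0.05280502]
tray 1202 (array([ 545.4, -210.5]), array([183.2, 219.9]), 8.65) [0.03446385 0.03935458]
core [175 203  60  33 964] [205. 219.] (array([ 480.4, -221.3]), array([ 47.3, 155. ]), 8.82) [0.03349341 0.04227181]
core [322 256  12  13  89] [327. 262.] (array([733.6, -25.9]), array([30.1, 11.8]), 3.68) [0.02570418 0.03613864]
```

```bash
cat > r.py <<'E'
from bench import env
from h import *
from scipy.spatial.transform import Rotation as R
def down(yaw): return [180,0,yaw]
def F(): return np.array(env.get_obs()["contact_force"])
E
python3 - <<'E'
from r import *
s=dict(np.load("top0.npz"));w=cloud(s);H=hsv(s)
m=(H[...,1]<60)&box(w,.4,.66,-.35,-.07,.03,.05)
print("tray top",rect(w[m]))
for n in("top","scene"):
    s=dict(np.load(n+"0.npz"));w=cloud(s);H=hsv(s);zb=.0011 if n=="top" else -.0017
    m=(H[...,1]<70)&(H[...,2]>90)&box(w,.45,.6,.12,.24,.047+zb,.056+zb); print("head",m.sum(),rect(w[m]))
    m=(H[...,1]>150)&((H[...,0]<8)|(H[...,0]>172))&box(w,.45,.6,.2,.4,.047+zb,.056+zb); print("jaw",m.sum(),rect(w[m]))
    m=box(w,.45,.6,.3,.45,.0535+zb,.06+zb); print("block",m.sum(),rect(w[m]))
    m=box(w,.4,.65,.05,.45,.0095+zb,.0145+zb); m=cv2.morphologyEx(m.astype(np.uint8),cv2.MORPH_OPEN,np.ones((3,3)))>0
    print("base",m.sum(),rect(w[m]))
for yaw in(98.6,-81.4):
    for p in([.481,-.223,.2],[.52,.25,.2]): print(yaw,env.solve_ik(p,down(yaw)))
E
```

```text
tray top (array([ 543.2, -208.6]), array([178.5, 218.9]), 8.8)
head 148 (array([526.2, 175.3]), array([65.7, 29.3]), 3.45)
jaw 143 (array([516.1, 298.4]), array([66.2, 30.6]), 5.21)
block 223 (array([509.9, 354.5]), array([ 98.3, 104.7]), 2.48)
base 605 (array([521.4, 244.3]), array([ 94.7, 270.6]), 1.9)
head 101 (array([527.9, 173.1]), array([69.7, 30.5]), 6.44)
jaw 109 (array([519.5, 298.3]), array([69.5, 37.2]), 1.27)
block 118 (array([515.9, 354.2]), array([ 97.8, 102.2]), 4.9)
base 1076 (array([524. , 247.8]), array([ 99.5, 286. ]), 4.44)
98.6 [ 41.79811209  26.02386751 -31.07846526 106.68119937  16.74153385
  51.83720883  11.42818665]
98.6 [ 13.69767667  46.52926716 -73.22204038  98.68117359  46.97615119
  71.88458663 -62.46343713]
-81.4 [   5.64247417   24.40102118   17.08182173  108.54992498   -9.34084669
   48.38710673 -143.88951385]
-81.4 [ 13.63639914  46.41857972 -73.04872365  98.68374982  46.84851373
  71.7679604  117.63266849]
```

```bash
cat > stroke.py <<'E'
from r import *
YAW=98.7; d=np.array([np.cos(np.radians(8.7)),np.sin(np.radians(8.7)),0])
def press(p,z0,fz=2.5):
    """lower the shut fingers until they press"""
    env.line_to([p[0],p[1],z0],rate=.1); env.pause(.15); f0=F(); z=z0
    while z>.038:
        z-=.0005; env.line_to([p[0],p[1],z],rate=.02); f=F()-f0
        if f[2]>fz: break
    print("press z",z,"tool",env.get_obs()["tool_pos"].round(4),"f",f.round(1),"t",env.get_obs()["t"]); return z,f0
E
python3 - <<'E'
from stroke import *
env.command_gripper(0.0,30)
c=np.array([.4805,-.2235,0]); p=c-.008*d
env.reach([p[0],p[1],.1],down(YAW)); 
z,f0=press(p,.0465)
e=p+.036*d
for k in(1,2):
    q=p+.036*k/2*d; env.line_to([q[0],q[1],z],rate=.03); print((F()-f0).round(1))
env.pause(.2); env.line_to([q[0],q[1],.1],rate=.1)
print(env.get_obs()["t"])
s=env.snapshot("top");cv2.imwrite("pics/t1.png",cv2.resize(s["color"][120:300,230:430],None,fx=3,fy=3))
E
```

```text
press z 0.042499999999999996 tool [ 0.4729 -0.2247  0.0428] f [-0.8  0.6  6.6] t 5.5417
[-0.5  0.6  7.5]
[0.5 0.6 2.4]
7.9667
```

View pics/t1.png

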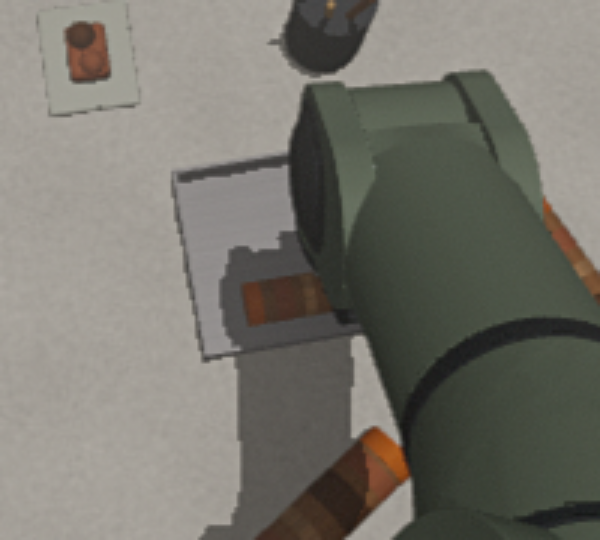

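The core has moved off the wall: its orange cap is at crop pixel (253,303), with a gap to the wall at about (260,340). I'll measure how far it rolled.

```bash
cat >> stroke.py <<'E'
def where():
    for n in("top","scene"):
        s=env.snapshot(n);w=cloud(s);H=hsv(s)
        L=(w-np.array([.5443,-.2095,0]))@np.array([[-d[1],-d[0]],[d[0],-d[1]],[0,0]]) # tray local
        m=(H[...,0]<22)&(H[...,1]>90)&(np.abs(L[...,0])<.1)&(np.abs(L[...,1])<.083)&(w[...,2]>.012)&(w[...,2]<.06)
        q=L[m];zz=w[m][:,2]
        if m.sum()>40: 
            t=zz>np.percentile(zz,97)-.004
            print(n,m.sum(),"x",np.percentile(q[:,0],[2,98]).round(4),"y",np.percentile(q[:,1],[2,50,98]).round(4),"topline y",np.median(q[t,1]).round(4))
E
python3 -c "
from stroke import *
where()"
```

```text
top 354 x [-0.0056  0.0637] y [0.0316 0.0511 0.0669] topline y 0.0468
scene 939 x [-0.079   0.0576] y [0.0251 0.032  0.0559] topline y 0.0431
```

```bash
python3 - <<'E'
from stroke import *
xd=np.array([-d[1],d[0],0]); t=np.array([.5443,-.2095,0])
c=t-.006*xd-.0465*d; p=c-.009*d
env.line_to([p[0],p[1],.06],rate=.15)
z,f0=press(p,.0450,2)
for k in(1,2):
    q=p+.040*k/2*d; env.line_to([q[0],q[1],z],rate=.03); print((F()-f0).round(1))
env.pause(.2); env.line_to([q[0],q[1],.1],rate=.1)
print(env.get_obs()["t"]); where()
E
```

```text
press z 0.042499999999999996 tool [ 0.4907 -0.2238  0.0428] f [-1.7  0.6  6.4] t 10.2583
[-1.1  0.8  8.2]
[-1.2 -0.3  0.3]
12.8167
top 367 x [-0.0091  0.064 ] y [0.0112 0.0313 0.0469] topline y 0.0286
scene 952 x [-0.0788  0.0572] y [0.0051 0.0122 0.0356] topline y 0.0228
```

```bash
python3 - <<'E'
from stroke import *
xd=np.array([-d[1],d[0],0]); t=np.array([.5443,-.2095,0])
env.command_gripper(.064,20)
c=t-.008*xd-.0275*d
env.line_to([c[0],c[1],.08],rate=.2); env.pause(.1); f0=F()
env.line_to([c[0],c[1],.030],rate=.12); print((F()-f0).round(1))
env.line_to([c[0],c[1],.006],rate=.06); print((F()-f0).round(1))
env.command_gripper(.036,40)
o=env.get_obs(); print(o["opening"],o["grasp_force"],(F()-f0).round(1),o["t"])
env.line_to([c[0],c[1],.02],rate=.05); env.line_to([c[0],c[1],.15],rate=.15)
env.pause(.2);o=env.get_obs(); print(o["opening"],o["grasp_force"],(F()-f0).round(1),o["t"],o["tool_pos"])
for n in("scene","top"):
    s=env.snapshot(n);np.savez(n+"2.npz",**s);cv2.imwrite(f"pics/{n}2.png",s["color"])
E
```

```text
[0.7 1.3 0.3]
[0.1 1.1 1.1]
0.03889499027573736 39.75133001804352 [-1.9  1.6  6.6] 15.3667
0.038972277301961324 40.579140186309814 [-0.5 -0.1 -3. ] 17.0167 [ 0.51801876 -0.22139839  0.14925385]
```

View pics/scene2.png

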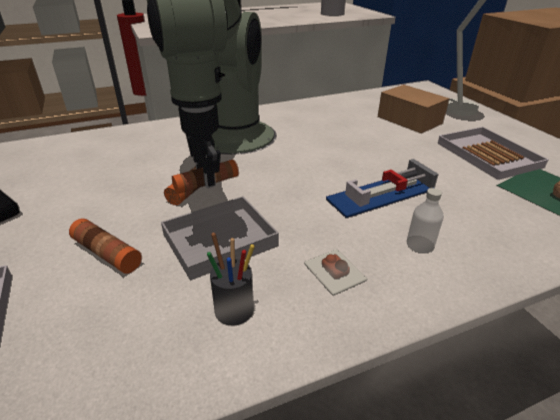

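```bash
cat > cr.py <<'E'
from r import *
O=np.array([.5216,.2473,0]); Y=94.4; AX=0.; AY=0.; DZ=.017
def pose(cx,cz,th,cy=0.,ax=None):
    """TCP position, rpy putting the core centre at cradle (cx,cy,cz) mm, jaw end down by th deg"""
    B=R.from_euler('z',Y,degrees=True); T=B*R.from_euler('y',th,degrees=True)*R.from_euler('x',180,degrees=True)
    p=O+B.apply(np.array([cx,cy,cz])/1000)+T.apply([-(AX if ax is None else ax),AY,DZ])
    return p,T.as_euler('xyz',degrees=True)
def core_pts(z0,z1,n):
    s=env.snapshot(n);w=cloud(s);H=hsv(s)
    L=R.from_euler('z',-Y,degrees=True).apply((w-O).reshape(-1,3)).reshape(w.shape)*1000
    m=(H[...,0]<24)&(H[...,1]>90)&(np.abs(L[...,0])<160)&(np.abs(L[...,1])<60)&(L[...,2]>z0)&(L[...,2]<z1)
    return s,L,m
E
python3 - <<'E'
from cr import *
p,a=pose(-24,130,0); print(p,a)
q=env.get_obs()["tool_pos"]
env.line_to([p[0],p[1],.16],a,rate=.22)
p,a=pose(-24,130,12); env.line_to(p,a,rate=.1); env.pause(.2)
o=env.get_obs(); print(o["qpos"],o["tool_pos"],p,o["orientation"],a,o["t"])
for n in("scene","top"):
    s,L,m=core_pts(80,190,n); np.savez(n+"3.npz",L=L,m=m,**s)
    q=L[m]; print(n,m.sum(),np.percentile(q,[2,50,98],axis=0).round(1))
    im=s["color"]; 
    if n=="scene": cv2.imwrite("pics/s3.png",cv2.resize(im[90:270,300:460],None,fx=3.3,fy=3.3))
E
```

```text
[0.52344126 0.22337073 0.113     ] [-180.     0.    94.4]
[-18.56378701  37.41221171 -23.26103112 101.60076825  29.81233016
  54.28005356 -53.88691115] [0.52427335 0.21916776 0.11410866] [0.52371242 0.21984665 0.11337149] [179.94086054  11.94879726  94.30563786] [180.   12.   94.4] 20.1083
scene 562 [[-97.5 -35.8 111.7]
 [-60.1 -17.1 141.6]
 [ 36.8  16.8 161.5]]
top 459 [[-93.9 -16.  134.9]
 [-62.9   2.3 153.6]
 [-13.6  19.3 164.7]]
```

View pics/s3.png

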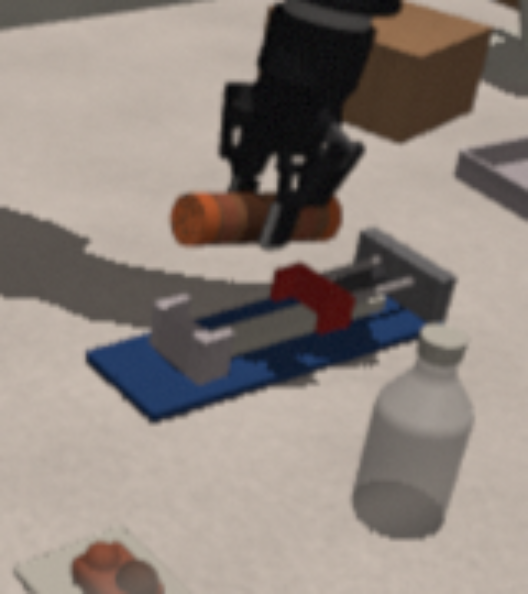

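The scene view shows the core level across the pads, jaw end lower, above the cradle. The visible head-side cap is at crop pixel (192,219) and the red jaw is at (312,297). I'll fit its pose in each camera.

```bash
cat > fit.py <<'E'
from h import *
from scipy.optimize import least_squares
def fitcore(P,x0):
    def sd(v):
        c=v[:3];t,y=np.radians(v[3:5]); a=np.array([np.cos(t)*np.cos(y),np.cos(t)*np.sin(y),-np.sin(t)])
        D=P-c; s=np.abs(D@a)-70; r=np.linalg.norm(D-np.outer(D@a,a),axis=1)-20
        return np.where((s>0)&(r>0),np.hypot(s,r),np.maximum(s,r))
    o=least_squares(sd,x0,loss="soft_l1",f_scale=1.); return o.x.round(1),np.abs(o.fun).mean().round(2)
E
python3 - <<'E'
from fit import *
for n in("scene","top"):
    z=np.load(n+"3.npz"); m=z["m"].astype(np.uint8)
    P=z["L"][cv2.erode(m,np.ones((3,3)))>0]; print(n,len(P),fitcore(P,[-24,0,130,12,0]))
E
```

```text
scene 410 (array([-2.570e+01, -1.800e+00,  1.279e+02,  1.200e+01,  1.000e-01]), np.float64(0.99))
top 322 (array([-23. ,  -0.4, 130.7,  12.5,  -0.2]), np.float64(1.05))
```

```bash
cat >> cr.py <<'E'
def go(cx,cz,th,rate,f0,cy=1.):
    p,a=pose(cx,cz,th,cy); env.line_to(p,a,rate=rate)
    f=R.from_euler('z',-Y,degrees=True).apply(F()-f0).round(1); o=env.get_obs()
    print((cx,cz,th),"f",f,"err mm",((o["tool_pos"]-p)*1000).round(1),"t",round(o["t"],2)); 
    if np.abs(f).max()>18: raise SystemExit("force")
E
python3 - <<'E'
from cr import *
f0=F()
go(-24,85,12,.1,f0); go(-24,68,12,.05,f0)
for cx in(-16,-10,-4,0,4): go(cx,68,12,.04,f0)
for n in("scene",):
    s,L,m=core_pts(30,120,n); np.savez("s4.npz",L=L,m=m,**s)
    from fit import fitcore
    print(fitcore(L[cv2.erode(m.astype(np.uint8),np.ones((3,3)))>0],[4,0,68,12,0]))
    cv2.imwrite("pics/s4.png",cv2.resize(s["color"][100:240,310:450],None,fx=4,fy=4))
E
```

```text
(-24, 85, 12) f [ 0.2 -0.5 -0.2] err mm [-0.   0.1 -0. ] t 20.81
(-24, 68, 12) f [0.6 0.3 0.1] err mm [-0.1  0.  -0.2] t 21.3
(-16, 68, 12) f [-1.5  0.9 -0.8] err mm [0.1 0.1 0.1] t 21.65
(-10, 68, 12) f [-4.9 -0.5  2.3] err mm [ 0.1 -0.3  0. ] t 21.95
(-4, 68, 12) f [-5.3 -0.5  1.2] err mm [ 0.1 -0.6 -0. ] t 22.25
(0, 68, 12) f [-6.8 -0.1  1.8] err mm [ 0.1 -0.8 -0. ] t 22.5
(4, 68, 12) f [-7.8 -0.9  2. ] err mm [ 0.1 -0.9 -0. ] t 22.75
(array([ 1.9, -1.6, 63.4, 14.4, -1.5]), np.float64(1.84))
```

View pics/s4.png

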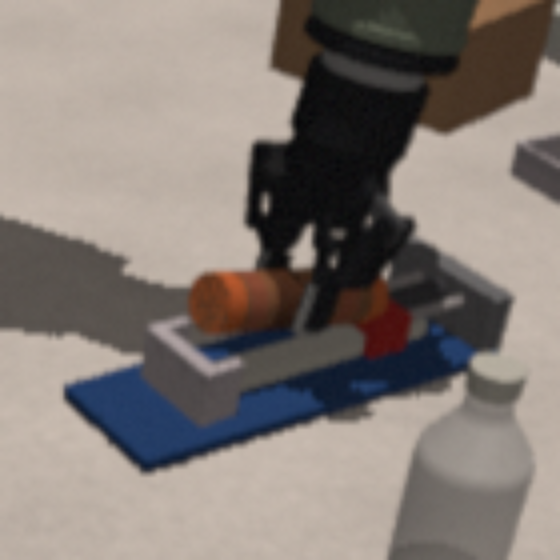

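The scene view shows the jaw-side end in the jaw, which is pushed back to crop (388,330). The head-side end at (213,303) sits above and inside the head plate. The force matches the spring. I'll refit without the red pixels and, if there is no slip, lower the head end.

```bash
python3 - <<'E'
from cr import *
from fit import fitcore
z=np.load("s4.npz");L=z["L"];m=cv2.erode(z["m"].astype(np.uint8),np.ones((3,3)))>0
h=hsv(z)[...,0]; m&=(L[...,0]<35)&(L[...,2]>35)&(h>4)
print(m.sum(),fitcore(L[m],[4,0,68,12,0]))
P=L[m&(L[...,0]<-40)];print(P.min(0),P.max(0))
E
```

```text
308 (array([ 2.4, -0.3, 65.5, 11.5,  0.1]), np.float64(1.0))
[-70.74261515 -23.7938343   64.76925332] [-40.15697105  15.47260085 100.92012586]
```

```bash
python3 - <<'E'
from cr import *
f0=F(); f0=f0-R.from_euler('z',Y,degrees=True).apply([-7.8,-.5,1.5])
for k in np.linspace(0,1,6)[1:]: go(4,68-22.5*k,12*(1-k),.04,f0)
for cx in(1,-2,-4): go(cx,45.5,0,.03,f0)
z=45.5
fz=(F()-f0)[2]
for z in(45,44.5,44,43.5):
    go(-4,z,0,.02,f0)
    if (F()-f0)[2]-fz>2.5: break
from fit import fitcore
s,L,m=core_pts(35,90,"scene"); h=hsv(s)[...,0]
m=(cv2.erode(m.astype(np.uint8),np.ones((3,3)))>0)&(L[...,0]<35)&(h>4)
print(m.sum(),fitcore(L[m],[-4,0,44,0,0]))
cv2.imwrite("pics/s5.png",cv2.resize(s["color"][100:240,310:450],None,fx=4,fy=4))
E
```

```text
(4, np.float64(63.5), np.float64(9.600000000000001)) f [-7.8  0.8  4. ] err mm [ 0.2 -1.6  0. ] t 23.07
(4, np.float64(59.0), np.float64(7.199999999999999)) f [-8.  -0.6  4.3] err mm [ 0.3 -1.7  0. ] t 23.33
(4, np.float64(54.5), np.float64(4.799999999999999)) f [-7.8 -0.2  3.4] err mm [ 0.4 -1.7 -0. ] t 23.6
(4, np.float64(50.0), np.float64(2.3999999999999995)) f [-7.2 -0.7  2.2] err mm [ 0.4 -1.8 -0.1] t 23.87
(4, np.float64(45.5), np.float64(0.0)) f [-7.9 -0.2  1.7] err mm [ 0.4 -1.7 -0.1] t 24.13
(1, 45.5, 0) f [-7.2 -0.7  0.8] err mm [ 0.4 -1.3  0. ] t 24.38
(-2, 45.5, 0) f [-7.6 -1.2  0.8] err mm [ 0.4 -1.2  0. ] t 24.63
(-4, 45.5, 0) f [-6.6 -0.8 -0.6] err mm [ 0.4 -1.   0. ] t 24.88
(-4, 45, 0) f [-6.7 -0.9  1.6] err mm [ 0.4 -0.9  0.1] t 25.13
(-4, 44.5, 0) f [-6.2  0.4  2.5] err mm [ 0.4 -0.7  0.2] t 25.38
192 (array([-4.8, -0.1, 41.8,  0.5, -0.1]), np.float64(1.14))
```

View pics/s5.png

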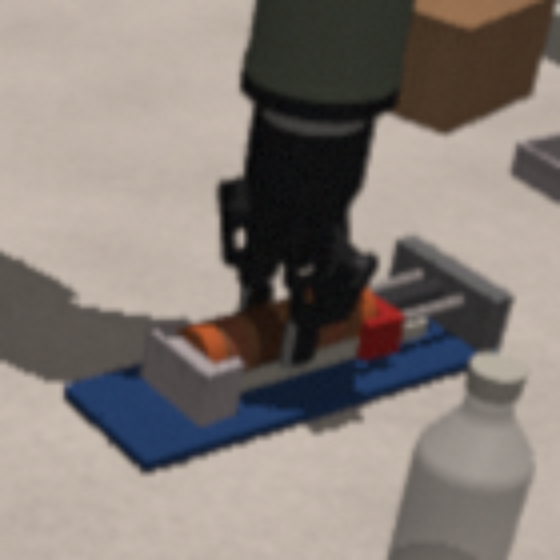

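The core lies between the cheeks, its head-side cap at crop (205,335) nearly on the head and the jaw at (382,328). I'll close the last 1–2 mm until the head takes the load, then release.

```bash
python3 - <<'E'
from cr import *
env.pause(.2); B=R.from_euler('z',Y,degrees=True); f0=F()-B.apply([-6.2,0,2.])
for cx in np.arange(-4.5,-8.1,-.5):
    go(cx,44.5,0,.02,f0)
    if B.inv().apply(F()-f0)[0]>-3.5: break
env.command_gripper(.055,20); env.pause(.3)
p,a=pose(cx,44.5,0,1.)
env.line_to([p[0],p[1],p[2]+.03],rate=.05); env.line_to([p[0],p[1],p[2]+.15],rate=.15)
q=env.get_obs()["tool_pos"]; env.line_to([q[0]-.1,q[1]-.2,q[2]+.08],rate=.2); env.pause(.3)
print(env.get_obs()["t"])
from fit import fitcore
for n in("scene","top"):
    s,L,m=core_pts(33,90,n); h=hsv(s)[...,0]
    m=(cv2.erode(m.astype(np.uint8),np.ones((3,3)))>0)&(L[...,0]<60)&(h>4)
    print(n,m.sum(),fitcore(L[m],[-5,0,44,0,0]))
    cr=s["color"][100:240,310:450] if n=="scene" else s["color"][160:260,90:240]
    cv2.imwrite(f"pics/{n}6.png",cv2.resize(cr,(560,560*cr.shape[0]//cr.shape[1])))
a,b=[cv2.imread(f"pics/{n}6.png") for n in("scene","top")]
c=np.vstack([a,b]); cv2.imwrite("pics/f6.png",cv2.resize(c,None,fx=.63,fy=.63))
E
```

```text
(np.float64(-4.5), 44.5, 0) f [-6.1  0.5  2. ] err mm [ 0.3 -0.7  0.2] t 25.88
(np.float64(-5.0), 44.5, 0) f [-5.6 -0.5  1.9] err mm [ 0.3 -0.6  0.2] t 26.13
(np.float64(-5.5), 44.5, 0) f [-5.3 -1.7  1.7] err mm [ 0.3 -0.2  0.2] t 26.38
(np.float64(-6.0), 44.5, 0) f [-0.9 -2.3  2.5] err mm [0.2 0.3 0.1] t 26.63
30.5833
scene 420 (array([-7.3, -0.6, 42.2, -0.2,  0.2]), np.float64(1.19))
top 50 (array([ 4.3, -4.1, 42.1, -4. ,  5.7]), np.float64(1.13))
```

View pics/f6.png

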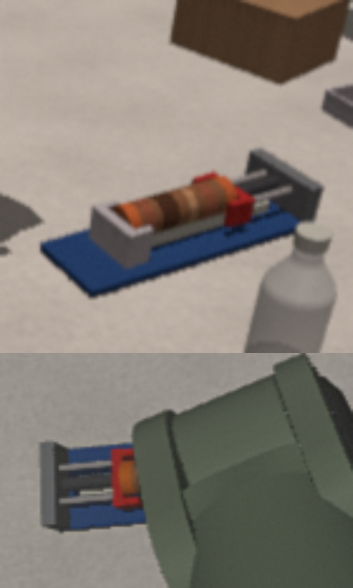

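The scene half shows the core level between the head (120,225) and the red jaw (238,205), with the gripper clear. The other objects haven't moved, so I'm handing in.

```bash
python3 -c "
from bench import env
print(env.close_job())"
```

```text
the job is handed in; nothing more can be done
None
```

The core is clamped level in the spring cradle between the head and the red jaw, with the gripper clear, and the job was handed in about 31 s into the 64 s allowed; the hand-in returned no verdict.

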